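Index the transformer on its turntable: park the spring pin, turn, lock

TASK

The transformer bolted on the notched turntable has its black terminal strip turned away from the spring pin. Pull the pin's T-handle out and give it a quarter turn so that it rests in its notch and stays out by itself, let go, and take the turntable round by its crank grip, counting the clicks, until the terminal strip stands on the pin's side; let go of the crank while the pin is still parked. Then turn the T-handle back so that the pin springs fully home and locks the turntable there, and leave the other things on the bench where they are.

Things in the scene. Friction and masses are not known exactly. Their poses are not given: they have to be found in the camera images.
- index_stand: Fixed indexing stand; origin on the bench under the turntable's axis, z up. Base plate 16 mm thick, x -161 to +101, y -95 to +95 mm. The spring pin's inclined bracket stands on its -x side. Turntable: steel disc of radius 97 mm, top 70 mm up, 12 rim notches 30 degrees apart; on it a transformer (84 x 62 mm, top at 149 mm) and a crank grip. Eight loose things lie around.
- turntable (a joint): Turntable angle, rad, anticlockwise from above positive. It clicks and settles at each notch, every 0.524 rad (0.6 N m over a click). 0, the wanted notch = terminal strip on the pin's side (stand's -x). Starts at 2, 3 or 4 notches (1.05, 1.57, 2.09); bring it to 0, clockwise from above, without the crank passing the pin. Stops at -0.60 and 2.5. Locked while the pin is home.
- spring_pin (a joint): How far the pin is pulled out along its axis, m: 0 = fully home in a rim notch (locks the turntable), 0.020 = outer stop. The spring pulls it home: 6 N at 0, 14 N at 0.020. Parked in the rest notch it stands at about 0.013 and the turntable is free.
- t_handle (a joint): Turn of the T-handle about the pin's axis, rad. 0 = bar level, along the stand's y: only here can the pin go home. It turns only when pulled out 0.017 or more (collar with a slot); from 1.0 on, either way, it slopes down into a V rest notch at +-1.57 (stops +-1.85) and stays. Turned back it climbs out by itself (0.15 N m), or pull 3 mm more first; near 0 the spring takes the pin home.
- t_bar (a point): Centre of the T-handle's black bar, 74 mm long, 14 wide, 18 deep, on a stem free for 20 mm below the bar. Site y = along the bar, z = pull direction, x = across the bar (the 14 mm to grip). z leans 35 degrees from vertical, away from the turntable (to the stand's -x). Pin home: at x -133, y 0, z 131 mm in the stand's frame; it moves along its z by spring_pin.
- crank_center (a point): Middle of the crank's grip: upright black sleeve, diameter 26, 75 mm tall, which revolves freely on its spindle (only the point's z axis, up, has a meaning). 123 mm above the bench (sleeve 83 to 158 mm), 100 mm from the turntable's axis at bearing 250 degrees (mostly -y) plus the turntable angle in the stand's frame.
- terminal_strip (a point): Middle of the black terminal strip (74 x 18 x 10 mm with six brass screws) on the upper edge of the transformer, 30 mm from the turntable's axis, 142 mm above the bench.
- driver_box: flat aluminium driver unit 150 x 45 x 32 mm (172 mm over its end lugs), lying beside the stand; leave it alone. Origin: centre of its underside.
- capacitor: blue can, diameter 44, 84 mm tall, upright; leave it alone. Origin: centre of its underside.
- tape_roll: black tape roll, outer diameter 90, 19 mm thick, lying flat; leave it alone. Origin: centre of its underside.
- wire_reel: grey reel, flange diameter 80, 60 mm tall, standing on a flange; leave it alone. Origin: centre of its underside.
- spray_can: white can, diameter 56, 164 mm tall, upright, at either end of the stand; leave it alone. Origin: centre of its underside.
- screwdriver: orange-handled screwdriver 200 mm long, lying; leave it alone. Origin: centre of its underside.
- pliers: orange-handled pliers 180 mm long, lying; leave it alone. Origin: centre of its underside.
- meter: grey meter 150 x 75 x 43 mm, lying face up; leave it alone. Origin: centre of its underside.

How it is judged:
By the outcome, as a careful person would: the job done as asked, in the order asked, and still so for the second after the job is handed in, with the robot touching nothing.
It also fails if it takes over 58 s, if anything falls off the work surface, if the arm or the gripper's body presses on something with over 40 N, if the wrist force passes 120 N, or if a joint passes its speed limit or range.

ROBOT

A 7-joint arm with a two-finger parallel gripper is mounted at the origin on the work surface. World frame = base frame: x ahead of the robot, y to its left, z up, the work surface at z = 0. Lengths are in m, angles in rad, forces in N, time in s.
With the tool pointing down it reaches from about 0.35 to 0.9 m from the base axis. Payload 7.2 kg.
Tool frame: the origin (TCP) lies at the very end of the fingers, on their centre line; the grasp point (between the pads) lies 19 mm behind it; z points along the fingers, y is the direction in which the jaws open and shut (so a half turn about z gives the same grasp; the last joint's range is limited). The gripper opens to 85 mm and grips with 20 to 120 N. Pads are 22 mm wide; open, the fingers measure 114 mm over their backs; the gripper's body (76 mm by 85 mm) begins 54 mm behind the grasp point. The pads swing forward as they close: fully open they stand 13 mm farther back than shut.
Start: joints at [1.272, 0.411, -0.013, 1.596, 0.006, 1.134, -0.082], TCP at [0.143, -0.608, 0.231] pointing down, gripper open.
Joint ranges: [-2.95, 2.95], [-0.29, 1.99], [-1.47, 1.44], [0.14, 2.54], [-1.03, 4.17], [0.13, 1.85], [-2.86, 2.86]. Speed limits (rad/s): [2.39, 2.39, 3.01, 3.01, 3.14, 3.14, 3.14].

INTERFACE

Orientations are given as a rotation vector (axis times angle).
In Python, from bench import get_state, read_camera, camera_params, order, spotter gives the robot as it stands.
- The arm moves only by the tool carry_out, never from a script. Its argument "plan" is a list of rows, each an object of numbers: "dx", "dy", "dz": the shift along the tool's x, y, z scaled (see below); "rx", "ry", "rz": the turn, a rotation vector about the tool's x, y, z scaled (see below); "grip": the gripper's target within -1 to 1 (fully open at 1, half-way at 0, shut at -1). In form: [{"dx": .., "dy": .., "dz": .., "rx": .., "ry": .., "rz": .., "grip": ..}, ...]. A call has 1 to 12 rows; each row is the pose to reach, as a shift and turn from the pose measured when the call began, along the tool's axes at that moment; what a row does not reach only later rows make up. The controller multiplies each number of a shift by 1000 mm and each number of a turn by 60 degrees. A row lasts 1/10 s, in which the tool goes at most 50 mm and 8.59 degrees, less where a joint would pass 70% of its speed; a pose out of reach is approached as far as the arm can. A call with a number of a shift or a turn outside -1 to 1 is refused whole. A call with a gripper value outside its range is refused whole. The fingers move at their own pace and stop on an object; the grip force is fixed at half the most. Time passes only in rows, so rows that repeat a pose let the fingers close. It gives the time, the measured TCP pose, the force and the opening at its end, in the units of the state.
- get_state(): the state, without advancing time (a new reading comes with each control period).
- read_camera(name): name is "scene" or "side" or "wrist"; returns the picture (480x640x3 uint8, red, green, blue); there is no depth.
- camera_params(name): a dict with "fovy" (degrees; the focal length in pixels is half the picture's height over the tangent of half this angle, whatever the lens; pixels are square), "cx", "cy" (the principal point, pixels), "k1" (the pictures are not rectified: a ray, as slopes to the right and down, at radius r is drawn at 1 + k1 r^2 times it, then the intrinsics apply), "rvec" (rotation vector, rad) and "tvec" (3), from world to camera coordinates, as OpenCV has them. Camera axes: x right, y down, z forward; pixel columns grow to the right and rows downward; lengths in m; the calibration is good to about 2 mm. A picture is of the moment at which its call begins: read the wrist's pose just before it. camera_params takes no time and is no camera call; for the wrist camera it gives the pose at the moment of the call.
- order.finish_job(): hands the job in, once; it reports no verdict.
Trained networks look in the newest picture that a camera, given by its name, has taken for a name from the list of things; names that differ only in an ending like _2 or _b are one class to them, and where a whole thing is asked for, a point or a joint stands for the part that bears it (a point fixed in the world has none). Each returns a list of dicts, best first, with "conf" (0 to 1); they miss things now and then, are a little off and sometimes report something else, mostly with a low value. They report only what shows in the picture. A call takes as long as a camera call.
- spotter.silhouettes(camera, thing): "mask" (480x640 bool, what is visible of it) and "uv" ([column, row] in pixels, amid what is visible of it).
- spotter.mark_of(camera, thing): "uv" ([column, row] in pixels: a listed point, or the origin of a listed thing).
The state is a dict: "clock": time; "qpos": joint angles; "joint_vel": joint speeds; "tau": joint torques, N m; "eef_pos": TCP position; "ee_rot": TCP orientation; "ft_force": force on the tool from outside, world axes, zero at the start; "torque": the same for the moment, N m; "grip_width": finger opening in m.
Only numpy, scipy, OpenCV 4.12 (cv2) and the standard library are available. Lean on these libraries where they do the work, as an engineer would, in place of code of your own. Each camera call takes 0.05 s, during which the arm holds its last target.

## Working session

There is one attempt and no reset: what is moved stays moved. The work goes in short steps, Python scripts to look and compute and a tool call to move; the robot and the scene stay as the last step left them, time stands still between calls to the robot, and variables do not carry over. Pictures are saved under pics/ and viewed, and the job is handed in when it is done.

Besides the shell and the picture viewer there is one more tool, called after ">>>" by a JSON object that holds its "method" and its "body". carry_out: Moves the arm, as the interface text tells. Shifts and turns lie within -1 to 1; 1 stands for 1000 mm of shift or 60 degrees of turn. Its arguments: {"type":"object","properties":{"plan":{"type":"array","items":{"type":"object","properties":{"dx":{"type":"number","minimum":-1,"maximum":1},"dy":{"type":"number","minimum":-1,"maximum":1},"dz":{"type":"number","minimum":-1,"maximum":1},"rx":{"type":"number","minimum":-1,"maximum":1},"ry":{"type":"number","minimum":-1,"maximum":1},"rz":{"type":"number","minimum":-1,"maximum":1},"grip":{"type":"number"}}}}},"required":["plan"]}

```bash
mkdir -p pics; ls; python3 - <<'E'
from bench import get_state, read_camera, camera_params, order, spotter
import cv2
s=get_state(); print({k:(v if not hasattr(v,'round') else v) for k,v in s.items()})
for n in("scene","side","wrist"):
    im=read_camera(n); cv2.imwrite(f"pics/{n}0.png",im[...,::-1]); print(n,camera_params(n))
print(get_state()["clock"])
E
```

```text
pics
{'clock': 0.0, 'qpos': array([ 1.2718098 ,  0.41190287, -0.01270123,  1.59703276,  0.00562555,
        1.13431211, -0.08221165]), 'joint_vel': array([ 1.31400672e-03,  6.73074660e-04,  5.67136371e-04, -3.00773712e-04,
       -1.75098236e-03,  1.33918414e-03, -6.19765335e-05]), 'tau': array([-1.38797321e-05, -6.00633931e+01,  6.81972206e-01, -2.99403173e+01,
        1.37101638e-02,  1.05246040e-02,  9.10493014e-06]), 'eef_pos': array([ 0.14279709, -0.60796181,  0.23045591]), 'ee_rot': array([-3.11912167e+00, -3.61553633e-01,  5.13614403e-04]), 'ft_force': array([-0.20412725,  0.13601415,  0.12391639]), 'torque': array([-0.03303015, -0.02187727,  0.04531756]), 'grip_width': 0.08513244560534103}
scene {'fovy': 46.88728241693006, 'cx': 315.0465896707401, 'cy': 237.9096224919594, 'k1': -0.03551043786721937, 'rvec': array([ 2.35251863,  0.58902187, -0.22609316]), 'tvec': array([-0.54131766, -0.08553298,  1.38659158])}
side {'fovy': 53.40927916018877, 'cx': 313.53336635737986, 'cy': 235.91216355271058, 'k1': -0.10643794611828934, 'rvec': array([ 0.43439684, -2.53722235,  1.48968476]), 'tvec': array([0.57652332, 0.17155267, 1.07240789])}
wrist {'fovy': 63.59089771655093, 'cx': 321.8315322179806, 'cy': 245.37253564537158, 'k1': 0.028734816793284615, 'rvec': array([-2.2515797 ,  1.78318506,  0.29486752]), 'tvec': array([-0.62391611, -0.04252408,  0.38008951])}
0.15
```

View pics/scene0.png

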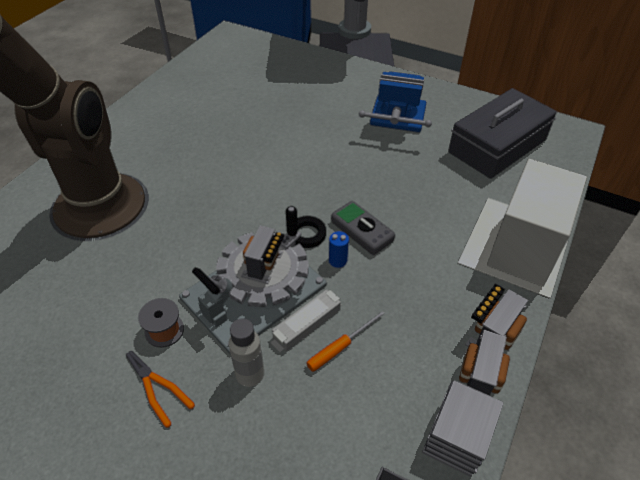

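View pics/side0.png

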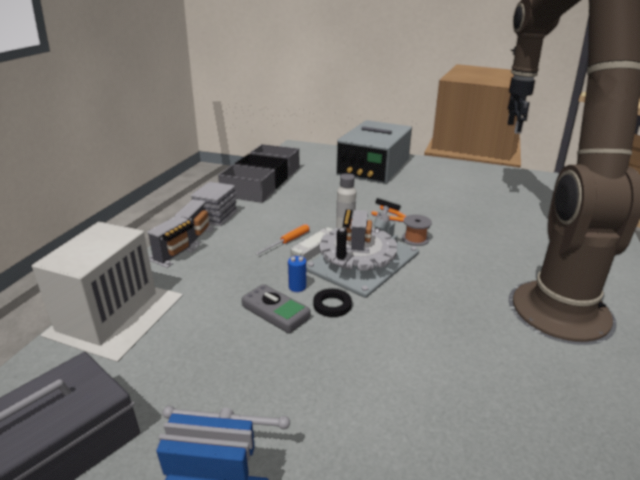

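View pics/wrist0.png

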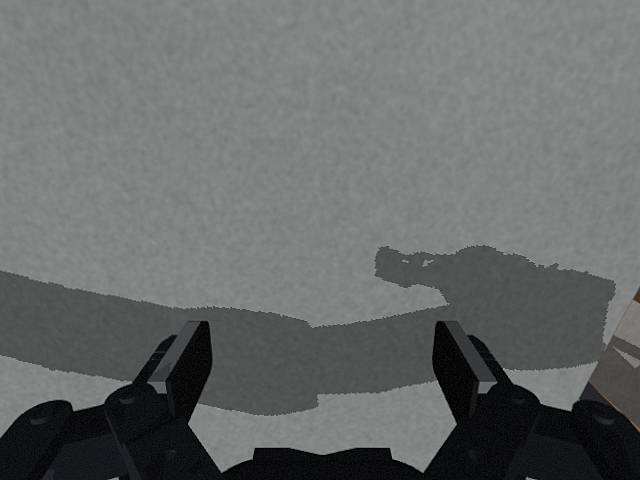

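```bash
cat > h.py <<'E'
import numpy as np, cv2
from scipy.spatial.transform import Rotation as R
from scipy.optimize import least_squares
from bench import get_state, read_camera, camera_params, order, spotter
def cam(n):
    p=camera_params(n); f=240/np.tan(np.radians(p['fovy'])/2)
    return dict(p,f=f,Rm=R.from_rotvec(p['rvec']).as_matrix(),t=np.array(p['tvec']))
def proj(c,X):
    X=np.atleast_2d(X); q=X@c['Rm'].T+c['t']; s=q[:,:2]/q[:,2:]
    s=s*(1+c['k1']*(s**2).sum(1,keepdims=True)); return s*c['f']+[c['cx'],c['cy']]
def ray(c,uv):
    d=(np.array(uv,float)-[c['cx'],c['cy']])/c['f']; s=d.copy()
    for _ in range(20): s=d/(1+c['k1']*(s@s))
    v=c['Rm'].T@np.r_[s,1]; return -c['Rm'].T@c['t'], v/np.linalg.norm(v)
def onz(c,uv,z):
    o,v=ray(c,uv); return o+v*(z-o[2])/v[2]
def tri(rs):
    A=sum(np.eye(3)-np.outer(v,v) for o,v in rs); b=sum((np.eye(3)-np.outer(v,v))@o for o,v in rs)
    return np.linalg.solve(A,b)
E
python3 - <<'E'
from h import *
C={n:cam(n) for n in("scene","side")}
res={}
for t in["t_bar","crank_center","terminal_strip","index_stand","spray_can","capacitor","wire_reel","driver_box","tape_roll","meter"]:
    r={}
    for n in C:
        if t in("meter","tape_roll","driver_box","wire_reel") and n=="side":continue
        m=spotter.mark_of(n,t)
        if m: r[n]=m[0]; 
    print(t,{n:(np.round(m['uv'],1),round(m['conf'],2)) for n,m in r.items()},end=' ')
    if len(r)==2: print('tri',np.round(tri([ray(C[n],r[n]['uv']) for n in r]),4))
    z={"t_bar":.131,"crank_center":.123,"terminal_strip":.142}.get(t,0)
    print({n:np.round(onz(C[n],r[n]['uv'],z),4) for n in r})
print(get_state()['clock'])
for n in C:
    im=read_camera(n)
    u,v=(250,270) if n=="scene" else (365,240)
    cv2.imwrite(f"pics/{n}crop.png",cv2.resize(im[v-90:v+90,u-120:u+120,::-1],(800,600),interpolation=cv2.INTER_CUBIC))
E
```

```text
t_bar {'scene': (array([204.5, 278.7]), 0.79), 'side': (array([384.8, 205.5]), 0.49)} tri [ 0.4553 -0.1415  0.1307]
{'scene': array([ 0.4488, -0.1425,  0.131 ]), 'side': array([ 0.4599, -0.1345,  0.131 ])}
crank_center {'scene': (array([290.8, 218.2]), 0.68), 'side': (array([341. , 243.9]), 0.57)} tri [0.5135 0.0827 0.1231]
{'scene': array([0.5113, 0.0823, 0.123 ]), 'side': array([0.5153, 0.084 , 0.123 ])}
terminal_strip {'side': (array([348. , 220.5]), 0.74)} {'side': array([0.5225, 0.0019, 0.142 ])}
index_stand {'scene': (array([261.8, 284.5]), 0.8), 'side': (array([357.3, 272.2]), 0.98)} tri [ 0.4922 -0.0154 -0.0107]
{'scene': array([ 0.4931, -0.0228,  0.    ]), 'side': array([0.492, 0.003, 0.   ])}
spray_can {'scene': (array([249.1, 372.4]), 0.81), 'side': (array([345.1, 225.7]), 0.97)} tri [ 0.5872 -0.2188  0.0061]
{'scene': array([ 0.584 , -0.2166,  0.    ]), 'side': array([ 0.591 , -0.2292,  0.    ])}
capacitor {'scene': (array([338.4, 258.7]), 0.73), 'side': (array([293.5, 284.6]), 0.75)} tri [0.6161 0.1178 0.0086]
{'scene': array([0.6089, 0.1226, 0.    ]), 'side': array([0.6248, 0.1082, 0.    ])}
wire_reel {'scene': (array([164.3, 332.6]), 0.86)} {'scene': array([ 0.381 , -0.2231,  0.    ])}
driver_box {'scene': (array([308.1, 322.6]), 0.85)} {'scene': array([ 0.6304, -0.0617,  0.    ])}
tape_roll {'scene': (array([307.5, 235.1]), 0.61)} {'scene': array([0.5116, 0.1532, 0.    ])}
meter {'scene': (array([361. , 228.7]), 0.58)} {'scene': array([0.6151, 0.2318, 0.    ])}
0.95
```

View pics/scenecrop.png

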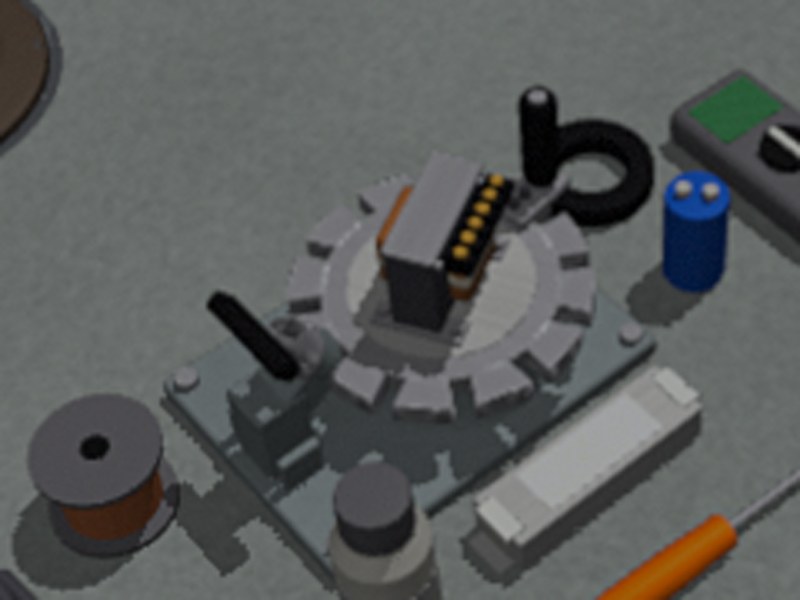

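View pics/sidecrop.png

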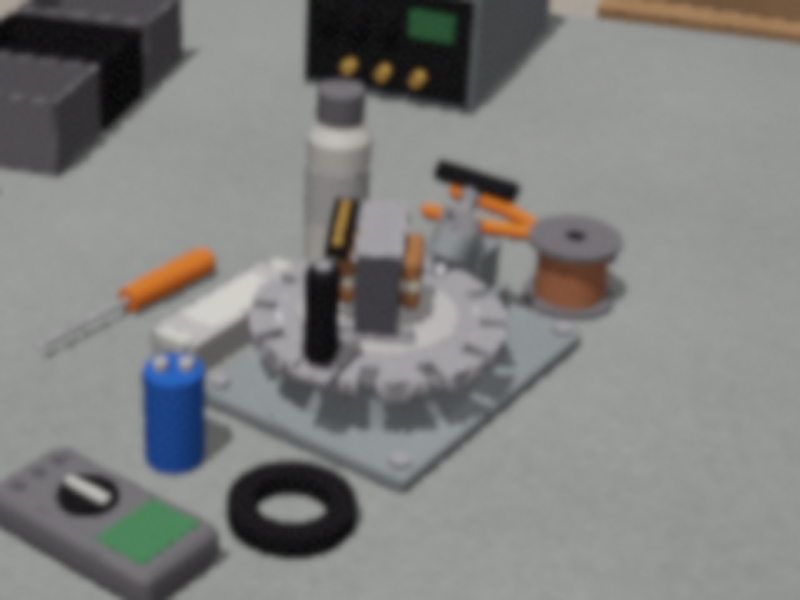

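```bash
cat > fit.py <<'E'
from h import *
C={n:cam(n) for n in("scene","side")}
def S(p,X):
    c,s=np.cos(p[2]),np.sin(p[2]); return np.array([p[0]+c*X[0]-s*X[1],p[1]+s*X[0]+c*X[1],X[2]])
def pts(th):
    b=np.radians(250)+th
    return dict(t_bar=[-.133,0,.131],crank=[.1*np.cos(b),.1*np.sin(b),.123],strip=[-.03*np.cos(th),-.03*np.sin(th),.142],org=[0,0,0])
obs=[("scene","t_bar",(204.5,278.7),1),("side","t_bar",(384.8,205.5),1),("scene","crank",(290.8,218.2),1),("side","crank",(341,243.9),1),("side","strip",(348,220.5),1)]
cor=[("scene",(-.161,.095,.016),(179.5,295)),("scene",(.101,-.095,.016),(326.5,282)),("scene",(-.161,-.095,.016),(230.5,355)),
("side",(-.161,.095,.016),(419,250.5)),("side",(.101,.095,.016),(366,296))]
def run(th,pr=False):
    P=pts(th)
    def f(p):
        r=[]
        for n,k,uv,w in obs: r+=list((proj(C[n],S(p,P[k]))[0]-uv)*w)
        for n,X,uv in cor: r+=list((proj(C[n],S(p,X))[0]-uv))
        return np.array(r)
    best=None
    for y0 in np.arange(0,6.2,.5):
        s=least_squares(f,[.49,-.01,y0],loss='soft_l1')
        if best is None or s.cost<best.cost: best=s
    return best,f(best.x)
for n in(2,3,4):
    b,r=run(n*np.pi/6); print(n,b.cost,np.round(b.x,4),np.round(r.reshape(-1,2),1).tolist())
E
python3 fit.py
```

```text
2 113.56519399948485 [ 0.4967 -0.017   1.2326] [[1.6, 0.7], [3.3, -0.8], [18.2, 33.5], [-21.8, -17.9], [7.0, -6.9], [-1.8, -1.8], [1.1, -2.5], [0.5, -4.1], [1.4, -1.1], [1.3, -1.4]]
3 69.06689267847693 [ 0.4955 -0.0167  1.2427] [[1.6, 0.8], [3.3, -0.8], [14.5, 14.1], [-14.8, -7.6], [2.5, -5.0], [-2.1, -1.5], [0.7, -3.3], [0.9, -4.3], [1.5, -1.3], [2.4, -1.3]]
4 16.073530328195424 [ 0.4982 -0.018   7.5097] [[1.7, 1.1], [3.1, -1.0], [1.2, 1.1], [0.5, -0.7], [-0.4, -2.9], [-1.5, -1.7], [1.5, -1.7], [0.3, -3.6], [1.2, -1.1], [0.4, -1.8]]
```

```bash
cat >> h.py <<'E'
P=np.array([.4982,-.018,1.2265])
def sR(p=None):
    p=P if p is None else p
    return R.from_euler('z',p[2]).as_matrix()
def SW(X,p=None):
    p=P if p is None else p
    return sR(p)@np.array(X,float)+[p[0],p[1],0]
a35=np.radians(35)
ZS=np.array([-np.sin(a35),0,np.cos(a35)]); XS=np.array([np.cos(a35),0,np.sin(a35)]); YS=np.array([0,1.,0])
def go(pos,Rt,st=None):
    st=st or get_state(); Rc=R.from_rotvec(st['ee_rot']).as_matrix()
    d=Rc.T@(np.array(pos)-st['eef_pos']); w=R.from_matrix(Rc.T@Rt).as_rotvec()
    print('d(units)',np.round(d,4),'w(units)',np.round(w/np.radians(60),4),'mm',np.round(np.linalg.norm(d)*1e3,1),'deg',np.round(np.degrees(np.linalg.norm(w)),1))
def Rbar(phi=0,flip=1,p=None):
    # tool z = -site z ; y = -flip*site x rotated phi about site z
    z=-ZS; y=-flip*(R.from_rotvec(ZS*phi).as_matrix()@XS); x=np.cross(y,z)
    return sR(p)@np.stack([x,y,z],1)
def barpos(pull=0,back=0,p=None):  # TCP such that grasp point at bar centre, backed off
    return SW(np.array([-.133,0,.131])+ZS*(pull+back-.019),p)
def show(st=None):
    st=st or get_state(); print('t',round(st['clock'],2),'pos',np.round(st['eef_pos'],4),'q',np.round(st['qpos'],2),'F',np.round(st['ft_force'],1),'T',np.round(st['torque'],2),'w',round(st['grip_width'],4))
E
python3 - <<'E'
from h import *
show()
for f in(1,-1): go(barpos(0,.13),Rbar(0,f)); print(barpos(0,.13))
E
```

```text
t 1.05 pos [ 0.143  -0.6084  0.2313] q [ 1.27  0.41 -0.01  1.6   0.01  1.13 -0.08] F [0.6 0.2 0. ] T [0.03 0.01 0.01] w 0.0853
d(units) [ 0.3739 -0.3285  0.0094] w(units) [0.567  0.1676 0.5318] mm 497.8 deg 47.7
[ 0.43181813 -0.20312523  0.22192588]
d(units) [ 0.3739 -0.3285  0.0094] w(units) [-0.2194  0.7419 -2.353 ] mm 497.8 deg 148.6
[ 0.43181813 -0.20312523  0.22192588]
```

>>> {"method": "carry_out", "body": {"plan": [{"dx":0.374,"dy":-0.3285,"dz":0.0,"rx":0.567,"ry":0.1676,"rz":0.5318,"grip":0.3},{"dx":0.374,"dy":-0.3285,"dz":0.0,"rx":0.567,"ry":0.1676,"rz":0.5318,"grip":0.3},{"dx":0.374,"dy":-0.3285,"dz":0.0,"rx":0.567,"ry":0.1676,"rz":0.5318,"grip":0.3},{"dx":0.374,"dy":-0.3285,"dz":0.0,"rx":0.567,"ry":0.1676,"rz":0.5318,"grip":0.3},{"dx":0.374,"dy":-0.3285,"dz":0.0,"rx":0.567,"ry":0.1676,"rz":0.5318,"grip":0.3},{"dx":0.374,"dy":-0.3285,"dz":0.0,"rx":0.567,"ry":0.1676,"rz":0.5318,"grip":0.3},{"dx":0.374,"dy":-0.3285,"dz":0.0,"rx":0.567,"ry":0.1676,"rz":0.5318,"grip":0.3},{"dx":0.374,"dy":-0.3285,"dz":0.0,"rx":0.567,"ry":0.1676,"rz":0.5318,"grip":0.3},{"dx":0.374,"dy":-0.3285,"dz":0.0,"rx":0.567,"ry":0.1676,"rz":0.5318,"grip":0.3},{"dx":0.374,"dy":-0.3285,"dz":0.0,"rx":0.567,"ry":0.1676,"rz":0.5318,"grip":0.3},{"dx":0.374,"dy":-0.3285,"dz":0.0,"rx":0.567,"ry":0.1676,"rz":0.5318,"grip":0.3},{"dx":0.374,"dy":-0.3285,"dz":0.0,"rx":0.567,"ry":0.1676,"rz":0.5318,"grip":0.3}]}}

```text
clock: 2.25
eef_pos: [0.4322, -0.2022, 0.2315]
ee_rot: [-2.5, 0.431, -0.136]
ft_force: [0.2, -0.2, -0.3]
grip_width: 0.0556
```

```bash
python3 - <<'E'
from h import *
show()
go(barpos(0,.13),Rbar(0,1))
c=cam("wrist");im=read_camera("wrist"); show()
p=np.round(proj(c,[SW([-.133,0,.131]),SW([-.133,0,.131]+.037*YS),SW([-.133,0,.131]-.037*YS),SW([-.161,.095,.016]),SW([-.161,-.095,.016])])).astype(int)
print(p)
print([(m['uv'],m['conf']) for m in spotter.mark_of("wrist","t_bar")])
o=im[...,::-1].copy()
for q in p: cv2.circle(o,tuple(int(v) for v in q),4,(0,0,255),1)
cv2.imwrite("pics/w1.png",o)
E
```

```text
t 2.25 pos [ 0.4322 -0.2022  0.2315] q [ 0.88  0.33 -0.18  1.88 -0.54  1.22 -0.95] F [ 0.2 -0.2 -0.3] T [-0.63  0.23  0.02] w 0.0556
d(units) [-0.      0.0063  0.0073] w(units) [0.0005 0.0011 0.0025] mm 9.6 deg 0.2
t 2.3 pos [ 0.4317 -0.2036  0.2313] q [ 0.88  0.33 -0.18  1.88 -0.54  1.22 -0.95] F [-0.4 -1.7 -0.2] T [-0.58  0.21 -0.01] w 0.0554
[[330 236]
 [330 284]
 [331 184]
 [419 306]
 [439  96]]
[([327.1, 237.6], 0.58)]
```

View pics/w1.png

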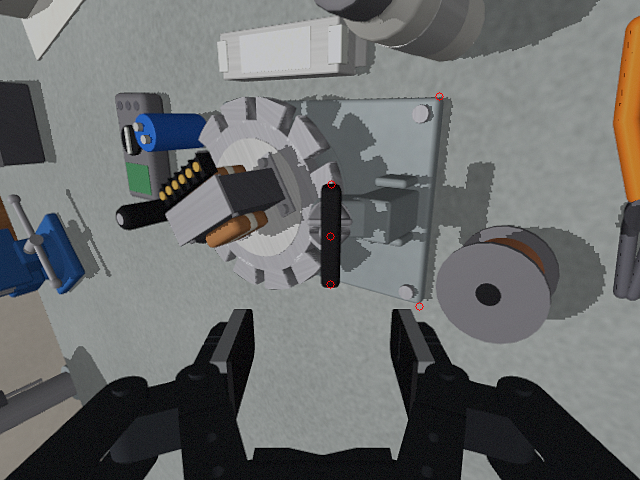

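```bash
python3 - <<'E'
from h import *
show()
go(barpos(0,.001),Rbar(0,1))
E
```

```text
t 2.35 pos [ 0.4314 -0.2043  0.2312] q [ 0.88  0.33 -0.18  1.88 -0.54  1.22 -0.95] F [ 0.7 -0.9 -0.8] T [-0.53  0.19 -0.04] w 0.0556
d(units) [-1.000e-04  4.100e-03  1.373e-01] w(units) [ 0.0009 -0.0007 -0.0011] mm 137.4 deg 0.1
```

>>> {"method": "carry_out", "body": {"plan": [{"dx":0,"dy":0.004,"dz":0.04,"grip":0.3},{"dx":0,"dy":0.004,"dz":0.08,"grip":0.3},{"dx":0,"dy":0.004,"dz":0.11,"grip":0.3},{"dx":0,"dy":0.004,"dz":0.137,"grip":0.3},{"dx":0,"dy":0.004,"dz":0.137,"grip":0.3},{"dx":0,"dy":0.004,"dz":0.137,"grip":0.3}]}}

```text
invalid input
```

```bash
python3 - <<'E'
from h import *
show()
go(barpos(0,.0),Rbar(0,1))
im=read_camera("wrist")
cv2.imwrite("pics/w2.png",im[...,::-1])
E
```

```text
t 2.35 pos [ 0.4314 -0.2043  0.2312] q [ 0.88  0.33 -0.18  1.88 -0.54  1.22 -0.95] F [ 0.7 -0.9 -0.8] T [-0.53  0.19 -0.04] w 0.0556
d(units) [-1.000e-04  4.100e-03  1.383e-01] w(units) [ 0.0009 -0.0007 -0.0011] mm 138.4 deg 0.1
```

View pics/w2.png

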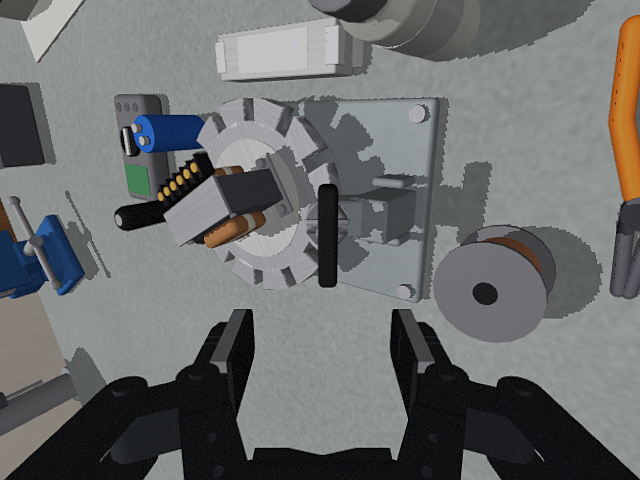

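>>> {"method": "carry_out", "body": {"plan": [{"dx":0,"dy":0.004,"dz":0.04,"rx":0,"ry":0,"rz":0,"grip":0.3},{"dx":0,"dy":0.004,"dz":0.08,"rx":0,"ry":0,"rz":0,"grip":0.3},{"dx":0,"dy":0.004,"dz":0.11,"rx":0,"ry":0,"rz":0,"grip":0.3},{"dx":0,"dy":0.004,"dz":0.138,"rx":0,"ry":0,"rz":0,"grip":0.3},{"dx":0,"dy":0.004,"dz":0.138,"rx":0,"ry":0,"rz":0,"grip":0.3},{"dx":0,"dy":0.004,"dz":0.138,"rx":0,"ry":0,"rz":0,"grip":0.3}]}}

```text
clock: 3.0
eef_pos: [0.4568, -0.1346, 0.1158]
ee_rot: [-2.499, 0.44, -0.137]
ft_force: [0.2, -0.5, 0.3]
grip_width: 0.0554
```

```bash
python3 - <<'E'
from h import *
show()
go(barpos(0,.0),Rbar(0,1))
im=read_camera("wrist")
cv2.imwrite("pics/w3.png",im[...,::-1])
E
```

```text
t 3.0 pos [ 0.4568 -0.1346  0.1158] q [ 0.8   0.46 -0.25  2.03 -0.63  0.91 -0.89] F [ 0.2 -0.5  0.3] T [-0.57  0.16  0.04] w 0.0554
d(units) [-0.0004 -0.0012  0.0012] w(units) [ 0.0007 -0.0013 -0.0035] mm 1.7 deg 0.2
```

View pics/w3.png

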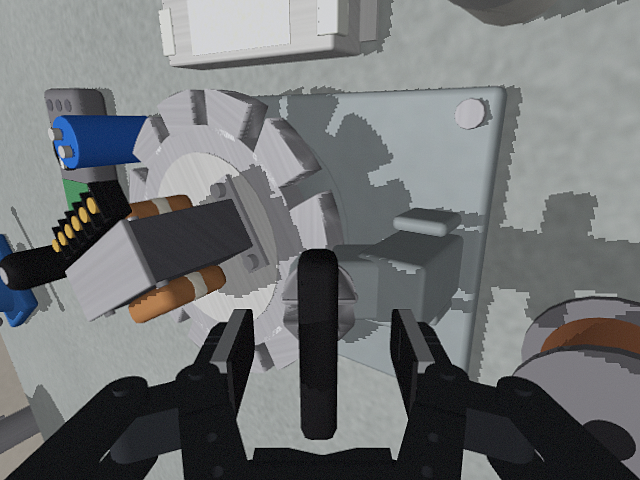

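>>> {"method": "carry_out", "body": {"plan": [{"dx":0,"dy":-0.001,"dz":0.001,"rx":0,"ry":0,"rz":0,"grip":-1},{"dx":0,"dy":-0.001,"dz":0.001,"rx":0,"ry":0,"rz":0,"grip":-1},{"dx":0,"dy":-0.001,"dz":0.001,"rx":0,"ry":0,"rz":0,"grip":-1},{"dx":0,"dy":-0.001,"dz":0.001,"rx":0,"ry":0,"rz":0,"grip":-1},{"dx":0,"dy":-0.001,"dz":0.001,"rx":0,"ry":0,"rz":0,"grip":-1},{"dx":0,"dy":-0.001,"dz":0.001,"rx":0,"ry":0,"rz":0,"grip":-1}]}}

```text
clock: 3.65
eef_pos: [0.4581, -0.1346, 0.117]
ee_rot: [-2.5, 0.44, -0.141]
ft_force: [-0.9, -2.3, 6.4]
grip_width: 0.013
```

```bash
python3 - <<'E'
from h import *
show()
s=get_state();z=sR()@ZS;x=sR()@XS;print('F along pull',s['ft_force']@z,s['ft_force']@x)
go(barpos(0,.0),Rbar(0,1))
im=read_camera("wrist")
cv2.imwrite("pics/w4.png",im[...,::-1])
E
```

```text
t 3.65 pos [ 0.4581 -0.1346  0.117 ] q [ 0.8   0.46 -0.25  2.03 -0.63  0.91 -0.9 ] F [-0.9 -2.3  6.4] T [-0.08  0.22  0.13] w 0.013
F along pull 6.666650826992697 1.6689272067892476
d(units) [-0.0016 -0.0001  0.002 ] w(units) [ 0.0016 -0.0044 -0.0029] mm 2.5 deg 0.3
```

View pics/w4.png

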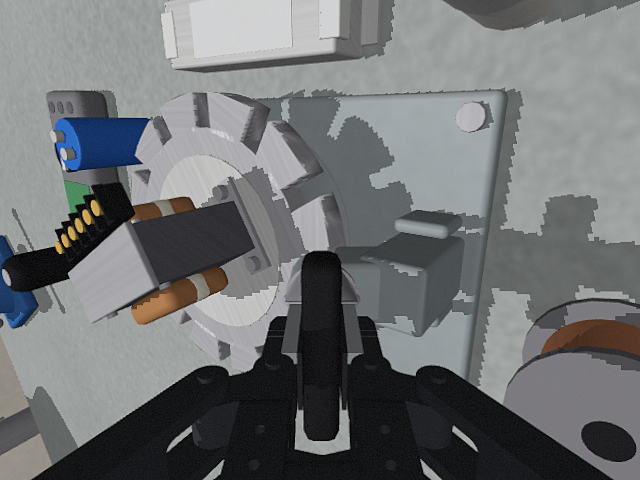

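>>> {"method": "carry_out", "body": {"plan": [{"dx":0,"dy":0,"dz":-0.004,"rx":0,"ry":0,"rz":0,"grip":-1},{"dx":0,"dy":0,"dz":-0.008,"rx":0,"ry":0,"rz":0,"grip":-1},{"dx":0,"dy":0,"dz":-0.012,"rx":0,"ry":0,"rz":0,"grip":-1},{"dx":0,"dy":0,"dz":-0.016,"rx":0,"ry":0,"rz":0,"grip":-1},{"dx":0,"dy":0,"dz":-0.019,"rx":0,"ry":0,"rz":0,"grip":-1},{"dx":0,"dy":0,"dz":-0.019,"rx":0,"ry":0,"rz":0,"grip":-1},{"dx":0,"dy":0,"dz":-0.019,"rx":0,"ry":0,"rz":0,"grip":-1}]}}

```text
clock: 4.4
eef_pos: [0.4543, -0.144, 0.132]
ee_rot: [-2.5, 0.44, -0.14]
ft_force: [5.4, 5.2, -12.1]
grip_width: 0.0131
```

```bash
python3 - <<'E'
from h import *
show()
s=get_state();z=sR()@ZS;x=sR()@XS;print('F along pull',s['ft_force']@z,s['ft_force']@x,s['ft_force']@(sR()@YS))
print('pulled from grasp', (s['eef_pos']-[0.4581,-0.1346,0.117])@z)
go(barpos(0.019,.0),Rbar(0,1))
E
```

```text
t 4.4 pos [ 0.4543 -0.144   0.132 ] q [ 0.81  0.44 -0.24  2.02 -0.62  0.95 -0.91] F [  5.4   5.2 -12.1] T [-1.26 -0.31 -0.53] w 0.0131
F along pull -13.751372503006747 -1.456248357318242 -3.2840707721386675
pulled from grasp 0.018129655542862142
d(units) [-0.0012  0.0002  0.0011] w(units) [ 0.0014 -0.0033 -0.0026] mm 1.6 deg 0.3
```

>>> {"method": "carry_out", "body": {"plan": [{"dx":0,"dy":0,"dz":-0.0008,"rx":0,"ry":0,"rz":0,"grip":-1},{"dx":0,"dy":0,"dz":-0.0008,"rx":0,"ry":0,"rz":-0.12,"grip":-1},{"dx":0,"dy":0,"dz":-0.0008,"rx":0,"ry":0,"rz":-0.24,"grip":-1},{"dx":0,"dy":0,"dz":-0.0008,"rx":0,"ry":0,"rz":-0.36,"grip":-1},{"dx":0,"dy":0,"dz":-0.0008,"rx":0,"ry":0,"rz":-0.48,"grip":-1},{"dx":0,"dy":0,"dz":-0.0008,"rx":0,"ry":0,"rz":-0.6,"grip":-1},{"dx":0,"dy":0,"dz":-0.0008,"rx":0,"ry":0,"rz":-0.72,"grip":-1},{"dx":0,"dy":0,"dz":-0.0008,"rx":0,"ry":0,"rz":-0.8,"grip":-1},{"dx":0,"dy":0,"dz":-0.0008,"rx":0,"ry":0,"rz":-0.8,"grip":-1}]}}

```text
clock: 5.3
eef_pos: [0.4543, -0.1435, 0.1323]
ee_rot: [-2.52, -0.634, -0.459]
ft_force: [6.5, 6.3, -11.7]
grip_width: 0.013
```

```bash
cat >>h.py <<'E'
def rep(ref=None):
    s=get_state(); show(s); B=sR(); print('F stand-site xyz',np.round([s['ft_force']@(B@v) for v in(XS,YS,ZS)],2),'T',np.round([s['torque']@(B@v) for v in(XS,YS,ZS)],2))
    Rc=R.from_rotvec(s['ee_rot']).as_matrix(); y=Rc[:,1]; print('phi deg', np.degrees(np.arctan2(-y@(B@YS),-y@(B@XS))),'tilt err', np.degrees(np.arccos(-Rc[:,2]@(B@ZS))))
    d=s['eef_pos']-barpos(); print('off site xyz mm',np.round([1e3*d@(B@v) for v in(XS,YS,ZS)],1))
E
python3 -c "
from h import *
rep()"
```

```text
t 5.3 pos [ 0.4543 -0.1435  0.1323] q [ 0.95  0.46 -0.42  2.01 -0.53  0.92 -0.15] F [  6.5   6.3 -11.7] T [-0.9  -0.57 -0.56] w 0.013
F stand-site xyz [ -0.08  -3.96 -14.18] T [-1.01  0.65  0.02]
phi deg 48.033304739674705 tilt err 0.16591901781466234
off site xyz mm [ 0.8 -1.1 20.1]
```

>>> {"method": "carry_out", "body": {"plan": [{"dx":0,"dy":0,"dz":-0.0005,"rx":0,"ry":0,"rz":-0.12,"grip":-1},{"dx":0,"dy":0,"dz":0.0,"rx":0,"ry":0,"rz":-0.24,"grip":-1},{"dx":0,"dy":0,"dz":0.001,"rx":0,"ry":0,"rz":-0.36,"grip":-1},{"dx":0,"dy":0,"dz":0.002,"rx":0,"ry":0,"rz":-0.48,"grip":-1},{"dx":0,"dy":0,"dz":0.0035,"rx":0,"ry":0,"rz":-0.6,"grip":-1},{"dx":0,"dy":0,"dz":0.005,"rx":0,"ry":0,"rz":-0.7,"grip":-1},{"dx":0,"dy":0,"dz":0.006,"rx":0,"ry":0,"rz":-0.7,"grip":-1},{"dx":0,"dy":0,"dz":0.006,"rx":0,"ry":0,"rz":-0.7,"grip":-1}]}}

```text
clock: 6.1
eef_pos: [0.4553, -0.1407, 0.1283]
ee_rot: [-2.214, -1.557, -0.7]
ft_force: [-3.4, -1.5, 8.4]
grip_width: 0.013
```

```bash
python3 -c "
from h import *
rep()
im=read_camera('wrist')
cv2.imwrite('pics/w5.png',im[...,::-1])
"
```

```text
t 6.1 pos [ 0.4553 -0.1407  0.1283] q [ 1.08  0.5  -0.59  2.   -0.43  0.87  0.49] F [-3.4 -1.5  8.4] T [0.41 0.32 0.42] w 0.013
F stand-site xyz [2.74 2.71 8.37] T [ 0.61 -0.27  0.09]
phi deg 90.01001546569559 tilt err 0.1615365934910557
off site xyz mm [ 1.  -1.1 15.1]
```

View pics/w5.png

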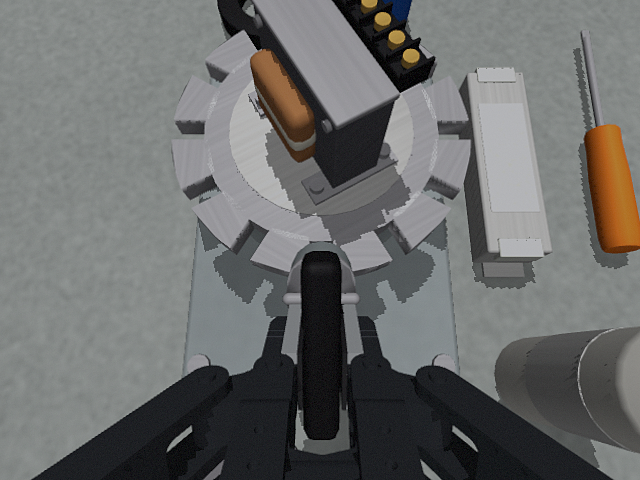

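>>> {"method": "carry_out", "body": {"plan": [{"dx":0,"dy":0,"dz":-0.0005,"rx":0,"ry":0,"rz":0,"grip":0.2},{"dx":0,"dy":0,"dz":-0.0005,"rx":0,"ry":0,"rz":0,"grip":0.2},{"dx":0,"dy":0,"dz":-0.0005,"rx":0,"ry":0,"rz":0,"grip":0.2},{"dx":0,"dy":0,"dz":-0.0005,"rx":0,"ry":0,"rz":0,"grip":0.2},{"dx":0,"dy":0,"dz":-0.03,"rx":0,"ry":0,"rz":0,"grip":0.2},{"dx":0,"dy":0,"dz":-0.07,"rx":0,"ry":0,"rz":0,"grip":0.2},{"dx":0,"dy":0,"dz":-0.11,"rx":0,"ry":0,"rz":0,"grip":0.2},{"dx":0,"dy":0,"dz":-0.11,"rx":0,"ry":0,"rz":0,"grip":0.2}]}}

```text
clock: 6.95
eef_pos: [0.4347, -0.2042, 0.2215]
ee_rot: [-2.223, -1.558, -0.702]
ft_force: [-0.5, -0.1, -0.6]
grip_width: 0.051
```

```bash
python3 -c "
from h import *
rep()
im=read_camera('wrist')
c=cam('wrist');o=im[...,::-1].copy()
b=np.array([-.133,0,.131])+.013*ZS
for q in proj(c,[SW(b),SW(b+.037*XS),SW(b-.037*XS)]): print(q); cv2.circle(o,tuple(int(v) for v in q),4,(0,0,255),1)
cv2.imwrite('pics/w6.png',o)
"
```

```text
t 6.95 pos [ 0.4347 -0.2042  0.2215] q [ 1.18  0.4  -0.57  1.87 -0.41  1.14  0.49] F [-0.5 -0.1 -0.6] T [-0.56  0.17 -0.05] w 0.051
F stand-site xyz [-0.59  0.39 -0.36] T [-0.05  0.58 -0.02]
phi deg 89.96309047530245 tilt err 0.6170166075376715
off site xyz mm [ -0.3  -3.1 129.7]
[319.22761199 248.01772701]
[319.07198991 191.48375207]
[319.36635215 299.42690288]
```

View pics/w6.png

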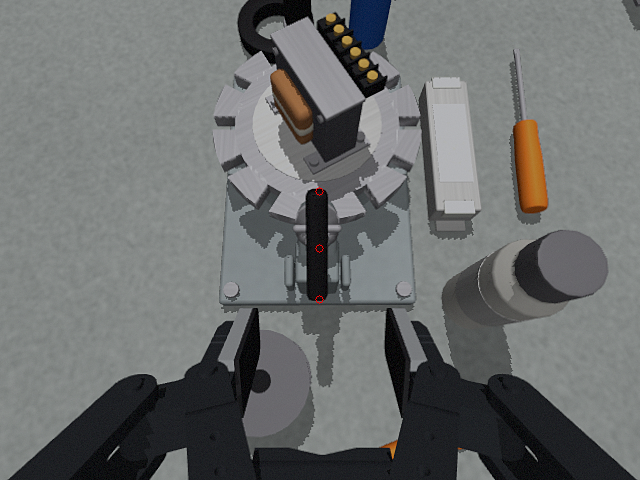

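```bash
sed -i 's/^P=.*/P=np.array([.4995,-.0174,1.2265])/' h.py; cat >>h.py <<'E'
def crank(th,r=.1): b=np.radians(250)+th; return SW([r*np.cos(b),r*np.sin(b),.123])
def Rdown(yd):
    a=np.radians(yd); y=np.array([np.cos(a),np.sin(a),0]); z=np.array([0,0,-1.]); return np.stack([np.cross(y,z),y,z],1)
E
python3 -c "
from h import *
k=crank(4*np.pi/6); print(k); go([k[0],k[1],.28],Rdown(-40))"
```

```text
[0.51639492 0.08116248 0.123     ]
d(units) [ 0.276  -0.0193  0.1186] w(units) [-0.0964 -0.5758  0.3248] mm 301.0 deg 40.1
```

>>> {"method": "carry_out", "body": {"plan": [{"dx":0.06,"dy":-0.004,"dz":-0.02,"rx":-0.02,"ry":-0.1,"rz":0.06,"grip":0.2},{"dx":0.276,"dy":-0.019,"dz":0.1186,"rx":-0.0964,"ry":-0.5758,"rz":0.325,"grip":0.2},{"dx":0.276,"dy":-0.019,"dz":0.1186,"rx":-0.0964,"ry":-0.5758,"rz":0.325,"grip":0.2},{"dx":0.276,"dy":-0.019,"dz":0.1186,"rx":-0.0964,"ry":-0.5758,"rz":0.325,"grip":0.2},{"dx":0.276,"dy":-0.019,"dz":0.1186,"rx":-0.0964,"ry":-0.5758,"rz":0.325,"grip":0.2},{"dx":0.276,"dy":-0.019,"dz":0.1186,"rx":-0.0964,"ry":-0.5758,"rz":0.325,"grip":0.2},{"dx":0.276,"dy":-0.019,"dz":0.1186,"rx":-0.0964,"ry":-0.5758,"rz":0.325,"grip":0.2},{"dx":0.276,"dy":-0.019,"dz":0.1186,"rx":-0.0964,"ry":-0.5758,"rz":0.325,"grip":0.2},{"dx":0.276,"dy":-0.019,"dz":0.1186,"rx":-0.0964,"ry":-0.5758,"rz":0.325,"grip":0.2},{"dx":0.276,"dy":-0.019,"dz":0.1186,"rx":-0.0964,"ry":-0.5758,"rz":0.325,"grip":0.2}]}}

```text
clock: 8.0
eef_pos: [0.5159, 0.0834, 0.2787]
ee_rot: [-2.842, -1.334, 0.003]
ft_force: [0.1, -1.4, -0.4]
grip_width: 0.0512
```

```bash
python3 -c "
from h import *
rep()
im=read_camera('wrist')
c=cam('wrist');o=im[...,::-1].copy()
k=crank(4*np.pi/6)
for q in proj(c,[k,k+[0,0,.035],k-[0,0,.04]]): print(q); cv2.circle(o,tuple(int(v) for v in q),4,(0,0,255),1)
print([(m['uv'],m['conf']) for m in spotter.mark_of('wrist','crank_center')])
go([k[0],k[1],.28],Rdown(-40))
cv2.imwrite('pics/w7.png',o)
"
```

```text
t 8.0 pos [0.5159 0.0834 0.2787] q [ 0.32  0.27 -0.7   1.74  0.19  1.2  -1.12] F [ 0.1 -1.4 -0.4] T [-0.04  0.04  0.01] w 0.0512
F stand-site xyz [-1.25 -0.54  0.44] T [ 0.03  0.05 -0.01]
phi deg 73.34333086146673 tilt err 35.004771062386766
off site xyz mm [275.9  18.6   6.1]
[323.91530582 222.6410067 ]
[324.08151891 235.75127214]
[323.76439784 210.72726848]
[([322.4, 225.1], 0.6)]
d(units) [ 0.001  -0.0003 -0.0011] w(units) [-0.0012  0.0018 -0.0005] mm 1.6 deg 0.1
```

View pics/w7.png

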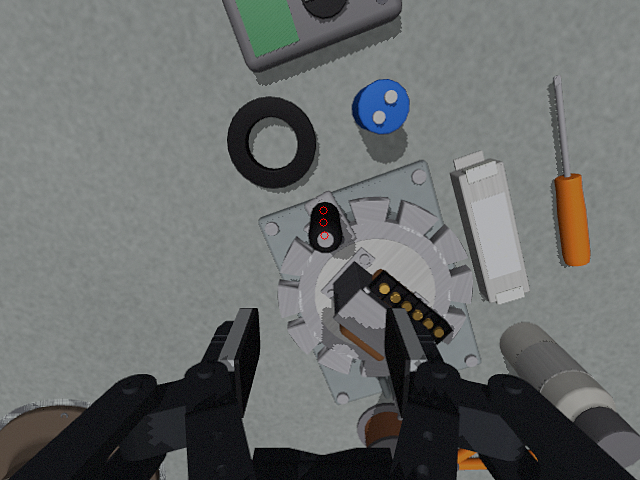

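>>> {"method": "carry_out", "body": {"plan": [{"dx":-0.001,"dy":0,"dz":0.04,"rx":0,"ry":0,"rz":0,"grip":0.2},{"dx":-0.001,"dy":0,"dz":0.08,"rx":0,"ry":0,"rz":0,"grip":0.2},{"dx":-0.001,"dy":0,"dz":0.12,"rx":0,"ry":0,"rz":0,"grip":0.2},{"dx":-0.001,"dy":0,"dz":0.15,"rx":0,"ry":0,"rz":0,"grip":0.2},{"dx":-0.001,"dy":0,"dz":0.165,"rx":0,"ry":0,"rz":0,"grip":0.2},{"dx":-0.001,"dy":0,"dz":0.165,"rx":0,"ry":0,"rz":0,"grip":0.2},{"dx":-0.001,"dy":0,"dz":0.165,"rx":0,"ry":0,"rz":0,"grip":0.2}]}}

```text
clock: 8.8
eef_pos: [0.5156, 0.0789, 0.1148]
ee_rot: [-2.848, -1.326, 0.002]
ft_force: [0.4, 0.9, -0.2]
grip_width: 0.0514
```

```bash
python3 -c "
from h import *
rep()
im=read_camera('wrist')
o=im[...,::-1].copy()
k=crank(4*np.pi/6)
go([k[0],k[1],.114],Rdown(-40))
cv2.imwrite('pics/w8.png',o)
"
```

```text
t 8.8 pos [0.5156 0.0789 0.1148] q [ 0.25  0.45 -0.63  1.93  0.35  0.87 -1.26] F [ 0.4  0.9 -0.2] T [ 0.02 -0.01  0.01] w 0.0514
F stand-site xyz [ 0.68 -0.09 -0.78] T [ 0.   -0.02  0.01]
phi deg 73.07455160068635 tilt err 35.05206220533657
off site xyz mm [ 178.3   17.3 -125.7]
d(units) [ 0.0018 -0.001   0.0013] w(units) [ 0.0002  0.0003 -0.0012] mm 2.4 deg 0.1
```

View pics/w8.png

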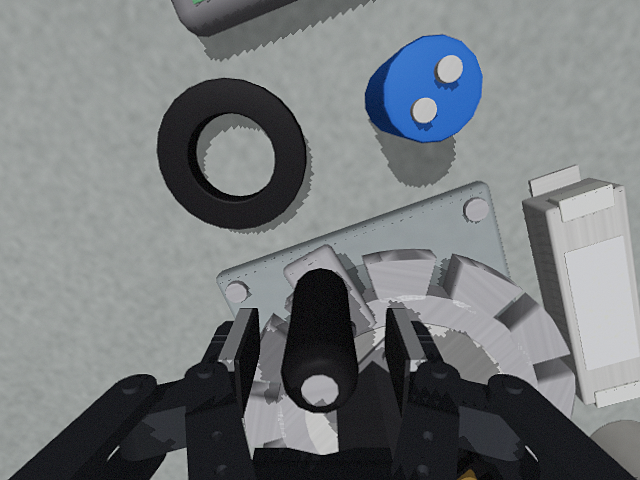

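>>> {"method": "carry_out", "body": {"plan": [{"dx":0,"dy":0,"dz":0,"rx":0,"ry":0,"rz":0,"grip":-1},{"dx":0,"dy":0,"dz":0,"rx":0,"ry":0,"rz":0,"grip":-1},{"dx":0,"dy":0,"dz":0,"rx":0,"ry":0,"rz":0,"grip":-1},{"dx":0,"dy":0,"dz":0,"rx":0,"ry":0,"rz":0,"grip":-1},{"dx":0,"dy":0,"dz":0,"rx":0,"ry":0,"rz":0,"grip":-1}]}}

```text
clock: 9.35
eef_pos: [0.5163, 0.0797, 0.117]
ee_rot: [2.847, 1.326, 0.002]
ft_force: [-4.6, 0.5, 10.8]
grip_width: 0.024
```

```bash
cat >>h.py <<'E'
def arc(pos0,a0,angs,yaw0,yaws):
    # rows: from measured pose, rotate offset by angle about stand axis
    st=get_state(); Rc=R.from_rotvec(st['ee_rot']).as_matrix()
    for a,yw in zip(angs,yaws):
        k=crank(np.radians(a)); tgt=np.array([k[0],k[1],st['eef_pos'][2]])
        d=Rc.T@(tgt-st['eef_pos']); w=R.from_matrix(Rc.T@Rdown(yw)).as_rotvec()/np.radians(60)
        print(a,np.round(d,4),np.round(w,3))
E
python3 -c "
from h import *
rep()
k=crank(4*np.pi/6);print(get_state()['eef_pos']-k)
arc(0,0,range(114,54,-6),0,np.linspace(-43,-70,10))
"
```

```text
t 9.35 pos [0.5163 0.0797 0.117 ] q [ 0.25  0.45 -0.63  1.93  0.35  0.87 -1.26] F [-4.6  0.5 10.8] T [ 0.01  0.9  -0.03] w 0.024
F stand-site xyz [5.27 4.5  9.45] T [ 0.68  0.29 -0.51]
phi deg 73.1631874802593 tilt err 34.999373476490256
off site xyz mm [ 180.4   16.9 -124.4]
[-7.67583932e-05 -1.50465306e-03 -6.03363682e-03]
114 [0.006  0.0084 0.    ] [ 0.001 -0.001  0.049]
108 [0.0098 0.0181 0.    ] [ 0.001 -0.001  0.099]
102 [0.0126 0.0282 0.0001] [ 0.001 -0.001  0.149]
96 [0.0143 0.0386 0.0001] [ 0.001 -0.001  0.199]
90 [0.0149 0.049  0.0001] [ 0.001 -0.001  0.249]
84 [0.0144 0.0595 0.0001] [ 0.001 -0.001  0.299]
78 [0.0128 0.0698 0.0001] [ 0.001 -0.001  0.349]
72 [0.0102 0.0799 0.0001] [ 0.001 -0.001  0.399]
66 [0.0065 0.0897 0.0001] [ 0.001 -0.001  0.449]
60 [0.0018 0.0991 0.0002] [ 0.001 -0.001  0.499]
```

>>> {"method": "carry_out", "body": {"plan": [{"dx":0.005,"dy":0.0084,"dz":0,"rx":0,"ry":0,"rz":0.05,"grip":-1},{"dx":0.0088,"dy":0.0181,"dz":0,"rx":0,"ry":0,"rz":0.1,"grip":-1},{"dx":0.0116,"dy":0.0282,"dz":0,"rx":0,"ry":0,"rz":0.15,"grip":-1},{"dx":0.0135,"dy":0.0386,"dz":0,"rx":0,"ry":0,"rz":0.2,"grip":-1},{"dx":0.014,"dy":0.049,"dz":0,"rx":0,"ry":0,"rz":0.25,"grip":-1},{"dx":0.0136,"dy":0.0595,"dz":0,"rx":0,"ry":0,"rz":0.3,"grip":-1},{"dx":0.012,"dy":0.0698,"dz":0,"rx":0,"ry":0,"rz":0.35,"grip":-1},{"dx":0.0096,"dy":0.0799,"dz":0,"rx":0,"ry":0,"rz":0.4,"grip":-1},{"dx":0.006,"dy":0.0897,"dz":0,"rx":0,"ry":0,"rz":0.45,"grip":-1},{"dx":0.0014,"dy":0.0991,"dz":0,"rx":0,"ry":0,"rz":0.5,"grip":-1},{"dx":0.0014,"dy":0.0991,"dz":0,"rx":0,"ry":0,"rz":0.5,"grip":-1},{"dx":0.0014,"dy":0.0991,"dz":0,"rx":0,"ry":0,"rz":0.5,"grip":-1}]}}

```text
clock: 10.55
eef_pos: [0.5923, 0.016, 0.1171]
ee_rot: [3.094, 0.54, -0.001]
ft_force: [-5.1, -1.1, 1.0]
grip_width: 0.0239
```

```bash
python3 -c "
from h import *
show()
k=crank(np.pi/3);print(get_state()['eef_pos']-k)
arc(0,0,range(54,-6,-6),0,np.linspace(-73,-100,10))
"
```

```text
t 10.55 pos [0.5923 0.016  0.1171] q [ 0.24  0.52 -0.47  1.77  0.29  0.92 -1.58] F [-5.1 -1.1  1. ] T [-0.32  1.18 -0.  ] w 0.0239
[-0.00100144 -0.00125242 -0.0058569 ]
54 [0.0009 0.0096 0.    ] [0.001 0.001 0.047]
48 [-0.0006  0.02    0.    ] [0.001 0.001 0.097]
42 [-0.0033  0.0301  0.    ] [0.001 0.001 0.147]
36 [-0.0069  0.0399  0.    ] [0.001 0.001 0.197]
30 [-0.0116  0.0493  0.0001] [0.001 0.001 0.247]
24 [-0.0172  0.0581  0.0001] [0.001 0.    0.297]
18 [-0.0238  0.0663  0.0001] [0.001 0.    0.347]
12 [-0.0311  0.0737  0.0001] [0.001 0.    0.397]
6 [-0.0392  0.0804  0.0001] [0.001 0.    0.447]
0 [-0.0479  0.0862  0.0001] [0.001 0.    0.497]
```

>>> {"method": "carry_out", "body": {"plan": [{"dx":0.0,"dy":0.0096,"dz":0,"rx":0,"ry":0,"rz":0.05,"grip":-1},{"dx":-0.0015,"dy":0.02,"dz":0,"rx":0,"ry":0,"rz":0.1,"grip":-1},{"dx":-0.0042,"dy":0.03,"dz":0,"rx":0,"ry":0,"rz":0.15,"grip":-1},{"dx":-0.0078,"dy":0.0396,"dz":0,"rx":0,"ry":0,"rz":0.2,"grip":-1},{"dx":-0.0124,"dy":0.0489,"dz":0,"rx":0,"ry":0,"rz":0.25,"grip":-1},{"dx":-0.018,"dy":0.0576,"dz":0,"rx":0,"ry":0,"rz":0.3,"grip":-1},{"dx":-0.0245,"dy":0.0657,"dz":0,"rx":0,"ry":0,"rz":0.35,"grip":-1},{"dx":-0.0317,"dy":0.073,"dz":0,"rx":0,"ry":0,"rz":0.4,"grip":-1},{"dx":-0.0397,"dy":0.0797,"dz":0,"rx":0,"ry":0,"rz":0.45,"grip":-1},{"dx":-0.0483,"dy":0.0855,"dz":0,"rx":0,"ry":0,"rz":0.5,"grip":-1},{"dx":-0.0483,"dy":0.0855,"dz":0,"rx":0,"ry":0,"rz":0.5,"grip":-1},{"dx":-0.0483,"dy":0.0855,"dz":0,"rx":0,"ry":0,"rz":0.5,"grip":-1}]}}

```text
clock: 11.75
eef_pos: [0.5754, -0.0816, 0.1172]
ee_rot: [3.127, -0.28, -0.001]
ft_force: [-2.8, 0.5, -3.9]
grip_width: 0.0244
```

```bash
python3 -c "
from h import *
show(); s=get_state()
k=crank(0);print(s['eef_pos']-k)
d=s['eef_pos'][:2]-P[:2]; print(np.degrees(np.arctan2(d[1],d[0])-P[2])+110,np.linalg.norm(d))
t=np.array([-d[1],d[0]])/np.linalg.norm(d); print('F tang',s['ft_force'][:2]@t)
"
```

```text
t 11.75 pos [ 0.5754 -0.0816  0.1172] q [ 0.31  0.48 -0.34  1.8   0.2   0.89 -1.87] F [-2.8  0.5 -3.9] T [ 0.07  0.53 -0.02] w 0.0244
[-0.00100287 -0.00032658 -0.00580501]
-0.5140351869835911 0.09944142068433535
F tang -1.4343135017695139
```

Near 0. Release and rise, then look.

>>> {"method": "carry_out", "body": {"plan": [{"dx":0,"dy":0,"dz":0,"rx":0,"ry":0,"rz":0,"grip":0.1},{"dx":0,"dy":0,"dz":0,"rx":0,"ry":0,"rz":0,"grip":0.1},{"dx":0,"dy":0,"dz":0,"rx":0,"ry":0,"rz":0,"grip":0.1},{"dx":0,"dy":0,"dz":0,"rx":0,"ry":0,"rz":0,"grip":0.1},{"dx":0,"dy":0,"dz":-0.04,"rx":0,"ry":0,"rz":0,"grip":0.1},{"dx":0,"dy":0,"dz":-0.09,"rx":0,"ry":0,"rz":0,"grip":0.1},{"dx":0,"dy":0,"dz":-0.14,"rx":0,"ry":0,"rz":0,"grip":0.1},{"dx":0,"dy":0,"dz":-0.17,"rx":0,"ry":0,"rz":0,"grip":0.1},{"dx":0,"dy":0,"dz":-0.17,"rx":0,"ry":0,"rz":0,"grip":0.1}]}}

```text
clock: 12.65
eef_pos: [0.578, -0.0812, 0.2928]
ee_rot: [3.127, -0.28, 0.014]
ft_force: [0.3, 0.0, -0.1]
grip_width: 0.0469
```

```bash
python3 -c "
from h import *
show()
im=read_camera('wrist')
c=cam('wrist');o=im[...,::-1].copy()
k=crank(0); strip=SW([-.03,0,.142]); b=np.array([-.133,0,.131])+.013*ZS
for q in proj(c,[k+[0,0,.035],strip,SW([-.03,.037,.147]),SW([-.03,-.037,.147]),SW(b)]): print(q); cv2.circle(o,tuple(int(v) for v in q),4,(0,0,255),1)
cv2.imwrite('pics/w9.png',o)
im=read_camera('scene')
cv2.imwrite('pics/s9.png',cv2.resize(im[180:360,130:370,::-1],(800,600),interpolation=cv2.INTER_CUBIC))
"
```

```text
t 12.65 pos [ 0.578  -0.0812  0.2928] q [ 0.34  0.32 -0.37  1.6   0.12  1.23 -1.8 ] F [ 0.3  0.  -0.1] T [ 0.03 -0.05  0.03] w 0.0469
[321.67230766 232.36205487]
[298.61548085 330.64800755]
[292.027508   370.80314295]
[304.96964602 294.20038036]
[424.83502393 349.02921242]
```

View pics/w9.png

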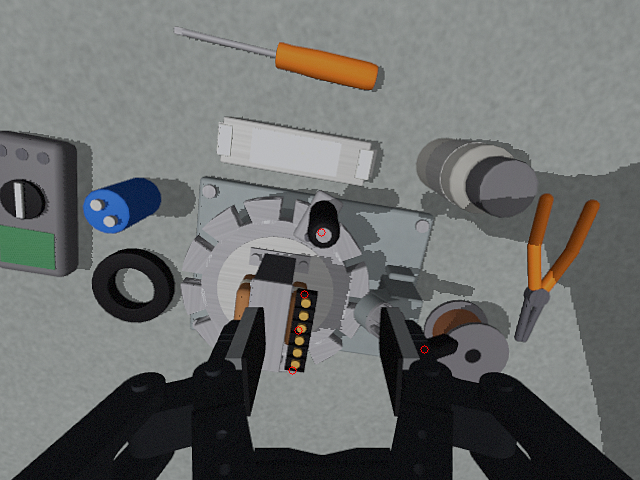

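View pics/s9.png

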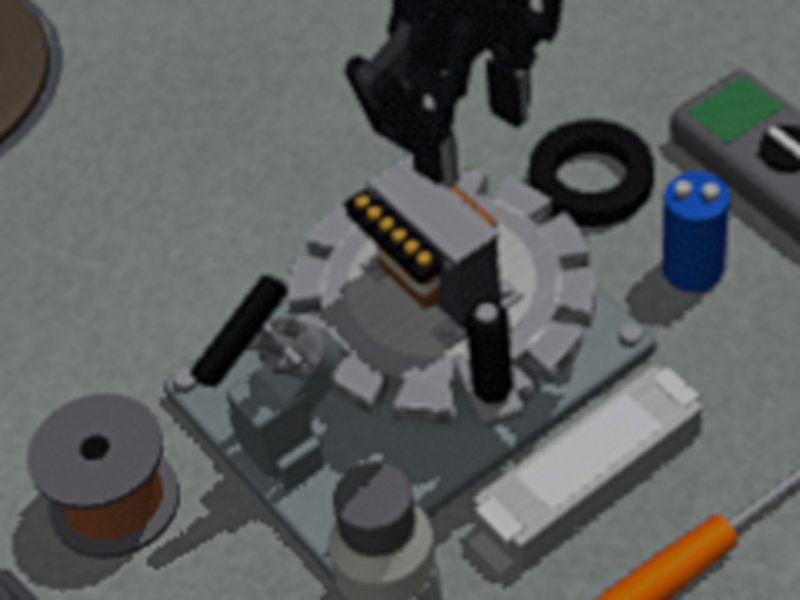

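```bash
python3 -c "
from h import *
go(barpos(.013,.12),Rbar(np.pi/2,1)); print(barpos(.013,.12))"
```

```text
d(units) [-0.1192  0.1462  0.0636] w(units) [ 0.4116  0.4833 -1.2963] mm 199.1 deg 86.6
[ 0.43253733 -0.20414497  0.22438333]
```

>>> {"method": "carry_out", "body": {"plan": [{"dx":-0.02,"dy":0.025,"dz":0.0,"rx":0.04,"ry":0.048,"rz":-0.13,"grip":0.2},{"dx":-0.08,"dy":0.09,"dz":0.02,"rx":0.247,"ry":0.29,"rz":-0.778,"grip":0.2},{"dx":-0.08,"dy":0.09,"dz":0.02,"rx":0.247,"ry":0.29,"rz":-0.778,"grip":0.2},{"dx":-0.08,"dy":0.09,"dz":0.02,"rx":0.247,"ry":0.29,"rz":-0.778,"grip":0.2},{"dx":-0.08,"dy":0.09,"dz":0.02,"rx":0.247,"ry":0.29,"rz":-0.778,"grip":0.2},{"dx":-0.08,"dy":0.09,"dz":0.02,"rx":0.247,"ry":0.29,"rz":-0.778,"grip":0.2},{"dx":-0.08,"dy":0.09,"dz":0.02,"rx":0.247,"ry":0.29,"rz":-0.778,"grip":0.2}]}}

```text
clock: 13.45
eef_pos: [0.4798, -0.1561, 0.2664]
ee_rot: [-2.731, -0.921, -0.463]
ft_force: [0.7, -0.5, -0.5]
grip_width: 0.0512
```

```bash
python3 -c "
from h import *
show();go(barpos(.013,.12),Rbar(np.pi/2,1))"
```

```text
t 13.45 pos [ 0.4798 -0.1561  0.2664] q [ 0.87  0.19 -0.44  1.9  -0.35  1.02 -0.31] F [ 0.7 -0.5 -0.5] T [-0.32  0.23  0.  ] w 0.0512
d(units) [-0.0773  0.0127  0.0136] w(units) [ 0.1623  0.1916 -0.5156] mm 79.5 deg 34.4
```

>>> {"method": "carry_out", "body": {"plan": [{"dx":-0.04,"dy":0.006,"dz":0.0,"rx":0.04,"ry":0.048,"rz":-0.13,"grip":0.2},{"dx":-0.0773,"dy":0.0127,"dz":0.0136,"rx":0.1623,"ry":0.1916,"rz":-0.5156,"grip":0.2},{"dx":-0.0773,"dy":0.0127,"dz":0.0136,"rx":0.1623,"ry":0.1916,"rz":-0.5156,"grip":0.2},{"dx":-0.0773,"dy":0.0127,"dz":0.0136,"rx":0.1623,"ry":0.1916,"rz":-0.5156,"grip":0.2},{"dx":-0.0773,"dy":0.0127,"dz":0.0136,"rx":0.1623,"ry":0.1916,"rz":-0.5156,"grip":0.2},{"dx":-0.0773,"dy":0.0127,"dz":0.0136,"rx":0.1623,"ry":0.1916,"rz":-0.5156,"grip":0.2},{"dx":-0.0773,"dy":0.0127,"dz":0.0136,"rx":0.1623,"ry":0.1916,"rz":-0.5156,"grip":0.2}]}}

```text
clock: 14.15
eef_pos: [0.432, -0.2037, 0.2234]
ee_rot: [-2.213, -1.553, -0.696]
ft_force: [0.5, -0.6, -0.1]
grip_width: 0.0514
```

```bash
python3 -c "
from h import *
rep();go(barpos(.0145,0),Rbar(np.pi/2,1))
im=read_camera('wrist')
c=cam('wrist');o=im[...,::-1].copy()
b=np.array([-.133,0,.131])+.013*ZS
for q in proj(c,[SW(b),SW(b+.037*XS),SW(b-.037*XS)]): print(q); cv2.circle(o,tuple(int(v) for v in q),4,(0,0,255),1)
cv2.imwrite('pics/w10.png',o)
"
```

```text
t 14.15 pos [ 0.432  -0.2037  0.2234] q [ 1.11  0.38 -0.48  1.87 -0.44  1.17  0.52] F [ 0.5 -0.6 -0.1] T [-0.6   0.2  -0.05] w 0.0514
F stand-site xyz [-0.36 -0.69  0.17] T [-0.04  0.63 -0.03]
phi deg 89.81081414702507 tilt err 0.07411059217893085
off site xyz mm [ -0.4   0.6 132. ]
d(units) [0.0003 0.0008 0.1175] w(units) [-0.0011 -0.0005 -0.0032] mm 117.5 deg 0.2
[324.24908144 245.60017286]
[324.24433042 190.04193611]
[324.25590185 296.24133489]
```

View pics/w10.png

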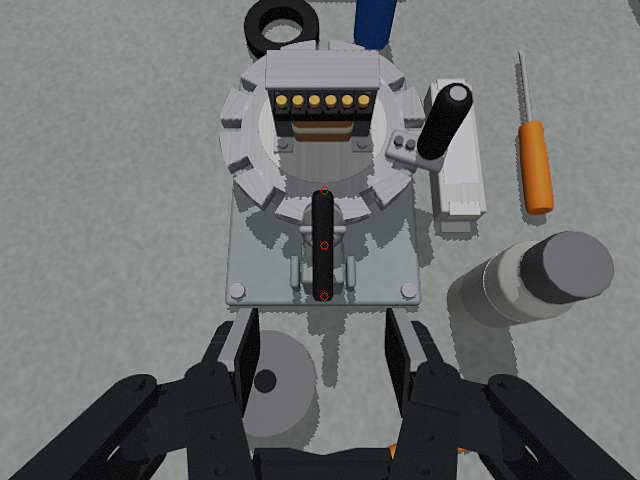

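>>> {"method": "carry_out", "body": {"plan": [{"dx":0,"dy":0.0,"dz":0.04,"rx":0,"ry":0,"rz":0,"grip":0.2},{"dx":0,"dy":0.0,"dz":0.08,"rx":0,"ry":0,"rz":0,"grip":0.2},{"dx":0,"dy":0.0,"dz":0.105,"rx":0,"ry":0,"rz":0,"grip":0.2},{"dx":0,"dy":0.0,"dz":0.116,"rx":0,"ry":0,"rz":0,"grip":0.2},{"dx":0,"dy":0.0,"dz":0.116,"rx":0,"ry":0,"rz":0,"grip":0.2},{"dx":0,"dy":0.0,"dz":0.116,"rx":0,"ry":0,"rz":0,"grip":-1},{"dx":0,"dy":0.0,"dz":0.116,"rx":0,"ry":0,"rz":0,"grip":-1},{"dx":0,"dy":0.0,"dz":0.116,"rx":0,"ry":0,"rz":0,"grip":-1},{"dx":0,"dy":0.0,"dz":0.116,"rx":0,"ry":0,"rz":0,"grip":-1},{"dx":0,"dy":0.0,"dz":0.116,"rx":0,"ry":0,"rz":0,"grip":-1},{"dx":0,"dy":0.0,"dz":0.116,"rx":0,"ry":0,"rz":0,"grip":-1}]}}

```text
clock: 15.3
eef_pos: [0.4545, -0.142, 0.1297]
ee_rot: [-2.215, -1.554, -0.696]
ft_force: [-3.4, -2.5, 6.2]
grip_width: 0.0127
```

```bash
python3 -c "
from h import *
rep();go(barpos(.0145,0),Rbar(np.pi/2,1))"
```

```text
t 15.3 pos [ 0.4545 -0.142   0.1297] q [ 1.02  0.48 -0.52  2.   -0.48  0.89  0.53] F [-3.4 -2.5  6.2] T [-0.21  0.53  0.28] w 0.0127
F stand-site xyz [0.67 2.33 7.08] T [ 0.51  0.38 -0.02]
phi deg 89.84502780229478 tilt err 0.057277197158799205
off site xyz mm [-0.3  0.3 17.6]
d(units) [0.0003 0.0003 0.0031] w(units) [ 0.0005  0.0008 -0.0026] mm 3.1 deg 0.2
```

>>> {"method": "carry_out", "body": {"plan": [{"dx":0,"dy":0,"dz":-0.002,"rx":0,"ry":0,"rz":0,"grip":-1},{"dx":0,"dy":0,"dz":-0.004,"rx":0,"ry":0,"rz":0,"grip":-1},{"dx":0,"dy":0,"dz":-0.0065,"rx":0,"ry":0,"rz":0,"grip":-1},{"dx":0,"dy":0,"dz":-0.0065,"rx":0,"ry":0,"rz":0,"grip":-1},{"dx":0,"dy":0,"dz":-0.0065,"rx":0,"ry":0,"rz":0.12,"grip":-1},{"dx":0,"dy":0,"dz":-0.0065,"rx":0,"ry":0,"rz":0.24,"grip":-1},{"dx":0,"dy":0,"dz":-0.0065,"rx":0,"ry":0,"rz":0.36,"grip":-1},{"dx":0,"dy":0,"dz":-0.0065,"rx":0,"ry":0,"rz":0.48,"grip":-1},{"dx":0,"dy":0,"dz":-0.0065,"rx":0,"ry":0,"rz":0.6,"grip":-1},{"dx":0,"dy":0,"dz":-0.0065,"rx":0,"ry":0,"rz":0.72,"grip":-1},{"dx":0,"dy":0,"dz":-0.0065,"rx":0,"ry":0,"rz":0.8,"grip":-1},{"dx":0,"dy":0,"dz":-0.0065,"rx":0,"ry":0,"rz":0.8,"grip":-1}]}}

```text
clock: 16.5
eef_pos: [0.4533, -0.1449, 0.1343]
ee_rot: [-2.539, -0.493, -0.416]
ft_force: [4.9, 4.5, -13.3]
grip_width: 0.0127
```

```bash
python3 -c "
from h import *
rep();go(barpos(.0145,0),Rbar(0,1))"
```

```text
t 16.5 pos [ 0.4533 -0.1449  0.1343] q [ 0.88  0.45 -0.32  2.01 -0.57  0.94 -0.22] F [  4.9   4.5 -13.3] T [-1.37 -0.33 -0.53] w 0.0127
F stand-site xyz [ -2.76  -3.09 -14.31] T [-0.94  1.18  0.01]
phi deg 41.6831979174534 tilt err 0.06455615657218261
off site xyz mm [-0.3  0.4 23.2]
d(units) [0.0005 0.0001 0.0087] w(units) [1.000e-03 4.000e-04 6.947e-01] mm 8.7 deg 41.7
```

>>> {"method": "carry_out", "body": {"plan": [{"dx":0,"dy":0,"dz":-0.001,"rx":0,"ry":0,"rz":0.12,"grip":-1},{"dx":0,"dy":0,"dz":-0.001,"rx":0,"ry":0,"rz":0.24,"grip":-1},{"dx":0,"dy":0,"dz":-0.001,"rx":0,"ry":0,"rz":0.36,"grip":-1},{"dx":0,"dy":0,"dz":-0.001,"rx":0,"ry":0,"rz":0.48,"grip":-1},{"dx":0,"dy":0,"dz":-0.001,"rx":0,"ry":0,"rz":0.6,"grip":-1},{"dx":0,"dy":0,"dz":-0.001,"rx":0,"ry":0,"rz":0.695,"grip":-1},{"dx":0,"dy":0,"dz":-0.001,"rx":0,"ry":0,"rz":0.695,"grip":-1},{"dx":0,"dy":0,"dz":-0.001,"rx":0,"ry":0,"rz":0.695,"grip":-1}]}}

```text
clock: 17.3
eef_pos: [0.4533, -0.145, 0.1343]
ee_rot: [-2.5, 0.435, -0.136]
ft_force: [4.7, 5.2, -13.1]
grip_width: 0.0125
```

```bash
python3 -c "
from h import *
rep();go(barpos(.0046,0),Rbar(0,1))"
```

```text
t 17.3 pos [ 0.4533 -0.145   0.1343] q [ 0.75  0.43 -0.17  2.02 -0.64  0.97 -0.88] F [  4.7   5.2 -13.1] T [-1.5  -0.34 -0.51] w 0.0125
F stand-site xyz [ -2.23  -2.67 -14.48] T [-0.97  1.3   0.05]
phi deg -0.02418737041124142 tilt err 0.09114729563308617
off site xyz mm [-0.3  0.5 23.2]
d(units) [ 0.0005 -0.0003  0.0186] w(units) [ 0.0015  0.0004 -0.0004] mm 18.6 deg 0.1
```

>>> {"method": "carry_out", "body": {"plan": [{"dx":0,"dy":0,"dz":0.003,"rx":0,"ry":0,"rz":0,"grip":-1},{"dx":0,"dy":0,"dz":0.006,"rx":0,"ry":0,"rz":0,"grip":-1},{"dx":0,"dy":0,"dz":0.009,"rx":0,"ry":0,"rz":0,"grip":-1},{"dx":0,"dy":0,"dz":0.012,"rx":0,"ry":0,"rz":0,"grip":-1},{"dx":0,"dy":0,"dz":0.015,"rx":0,"ry":0,"rz":0,"grip":-1},{"dx":0,"dy":0,"dz":0.017,"rx":0,"ry":0,"rz":0,"grip":-1},{"dx":0,"dy":0,"dz":0.0185,"rx":0,"ry":0,"rz":0,"grip":-1},{"dx":0,"dy":0,"dz":0.0185,"rx":0,"ry":0,"rz":0,"grip":-1},{"dx":0,"dy":0,"dz":0.0185,"rx":0,"ry":0,"rz":0,"grip":-1}]}}

```text
clock: 18.2
eef_pos: [0.4569, -0.1352, 0.1192]
ee_rot: [-2.5, 0.435, -0.136]
ft_force: [3.0, 2.3, -6.6]
grip_width: 0.0127
```

```bash
python3 -c "
from h import *
rep();go(barpos(.0046,0),Rbar(0,1))"
```

```text
t 18.2 pos [ 0.4569 -0.1352  0.1192] q [ 0.74  0.45 -0.18  2.03 -0.66  0.93 -0.87] F [ 3.   2.3 -6.6] T [-1.18 -0.14 -0.34] w 0.0127
F stand-site xyz [-1.22 -2.07 -7.22] T [-0.63  1.06  0.03]
phi deg -0.022274033778045942 tilt err 0.09612444252715122
off site xyz mm [-0.4  0.4  4.9]
d(units) [ 0.0004 -0.0004  0.0003] w(units) [ 0.0016  0.0001 -0.0004] mm 0.6 deg 0.1
```

>>> {"method": "carry_out", "body": {"plan": [{"dx":0,"dy":0,"dz":0.0012,"rx":0,"ry":0,"rz":0,"grip":-1},{"dx":0,"dy":0,"dz":0.0012,"rx":0,"ry":0,"rz":0,"grip":-1},{"dx":0,"dy":0,"dz":0.0012,"rx":0,"ry":0,"rz":0,"grip":-1}]}}

```text
clock: 18.5
eef_pos: [0.4572, -0.1352, 0.1188]
ee_rot: [-2.501, 0.436, -0.138]
ft_force: [-2.4, -3.3, 3.7]
grip_width: 0.0128
```

```bash
python3 -c "
from h import *
rep()"
```

```text
t 18.5 pos [ 0.4572 -0.1352  0.1188] q [ 0.74  0.45 -0.18  2.03 -0.66  0.93 -0.87] F [-2.4 -3.3  3.7] T [-0.53  0.39  0.07] w 0.0128
F stand-site xyz [-1.07  1.1   5.27] T [ 0.19  0.63 -0.05]
phi deg -0.03021501721366842 tilt err 0.12588444317376343
off site xyz mm [-0.6  0.1  4.5]
```

Force turned to a push with only 0.4 mm of travel, so the pin is home at its stop. Release and back off.

>>> {"method": "carry_out", "body": {"plan": [{"dx":0,"dy":0,"dz":0,"rx":0,"ry":0,"rz":0,"grip":0.2},{"dx":0,"dy":0,"dz":0,"rx":0,"ry":0,"rz":0,"grip":0.2},{"dx":0,"dy":0,"dz":0,"rx":0,"ry":0,"rz":0,"grip":0.2},{"dx":0,"dy":0,"dz":0,"rx":0,"ry":0,"rz":0,"grip":0.2},{"dx":0,"dy":0,"dz":-0.04,"rx":0,"ry":0,"rz":0,"grip":0.2},{"dx":0,"dy":0,"dz":-0.08,"rx":0,"ry":0,"rz":0,"grip":0.2},{"dx":0,"dy":0,"dz":-0.13,"rx":0,"ry":0,"rz":0,"grip":0.2},{"dx":0,"dy":0,"dz":-0.17,"rx":0,"ry":0,"rz":0,"grip":0.2},{"dx":0,"dy":0,"dz":-0.17,"rx":0,"ry":0,"rz":0,"grip":0.2}]}}

```text
clock: 19.4
eef_pos: [0.4247, -0.2312, 0.2619]
ee_rot: [-2.505, 0.44, -0.147]
ft_force: [1.3, -0.3, -0.5]
grip_width: 0.0516
```

```bash
python3 -c "
from h import *
rep()
im=read_camera('wrist')
c=cam('wrist');o=im[...,::-1].copy()
b=np.array([-.133,0,.131])
for q in proj(c,[SW(b),SW(b+.037*YS),SW(b-.037*YS)]): print(q); cv2.circle(o,tuple(int(v) for v in q),4,(0,0,255),1)
b=b+.013*ZS
for q in proj(c,[SW(b),SW(b+.037*YS),SW(b-.037*YS)]): print(q); cv2.circle(o,tuple(int(v) for v in q),4,(0,255,255),1)
cv2.imwrite('pics/w11.png',o)
im=read_camera('scene')
cv2.imwrite('pics/s11.png',cv2.resize(im[160:430,90:450,::-1],(800,600),interpolation=cv2.INTER_CUBIC))
im=read_camera('side')
cv2.imwrite('pics/d11.png',cv2.resize(im[150:330,245:485,::-1],(800,600),interpolation=cv2.INTER_CUBIC))
"
```

```text
t 19.4 pos [ 0.4247 -0.2312  0.2619] q [ 0.85  0.31 -0.09  1.82 -0.54  1.31 -0.93] F [ 1.3 -0.3 -0.5] T [-0.53  0.16 -0.01] w 0.0516
F stand-site xyz [-0.17 -1.36 -0.46] T [-0.03  0.55  0.01]
phi deg -0.037958400733701984 tilt err 0.6291877067003607
off site xyz mm [ -1.5  -1.8 179.9]
[319.5305043 223.724025 ]
[319.63199856 266.63951852]
[319.41919569 177.41080003]
[319.50425733 228.14193617]
[319.61057575 272.59839923]
[319.38723748 180.02563817]
```

View pics/w11.png

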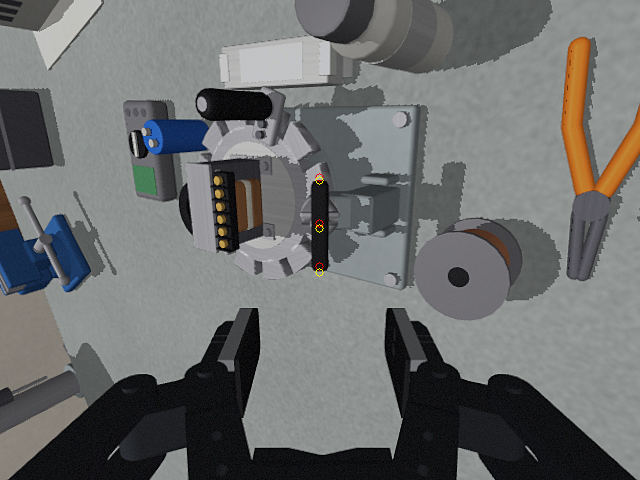

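View pics/s11.png

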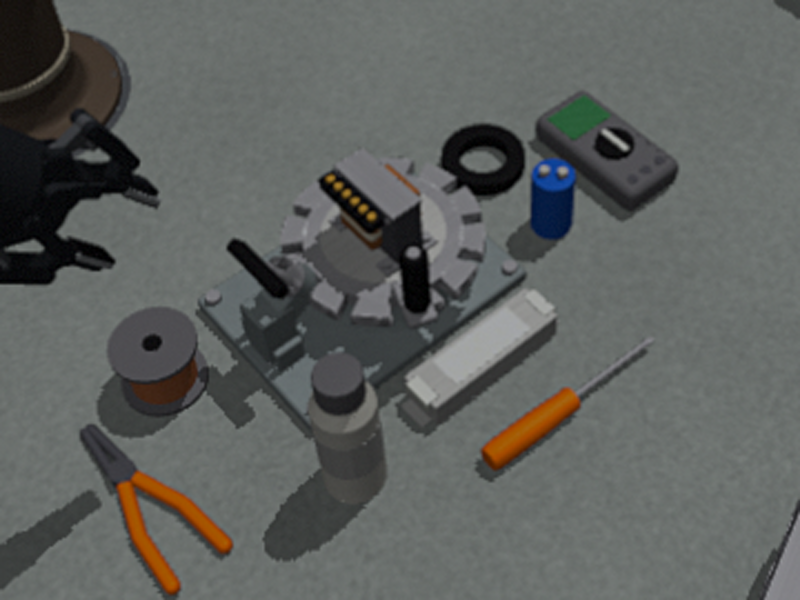

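View pics/d11.png

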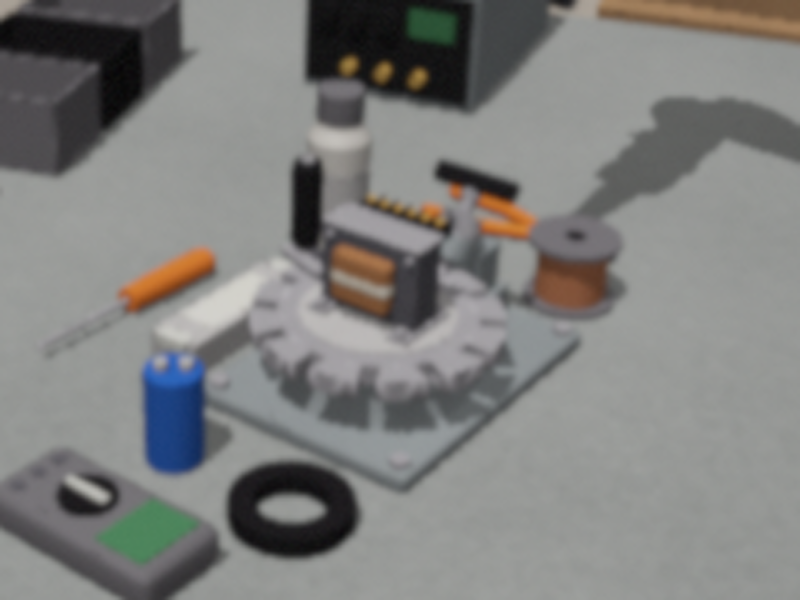

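```bash
python3 - <<'E'
import cv2,numpy as np
for a,b,box in(("pics/sidecrop.png","pics/d11.png",(155,205,425,530)),):
    A,B=[cv2.imread(f,0).astype(float)[box[0]:box[1],box[2]:box[3]] for f in(a,b)]
    print(np.abs(A-B).mean(), cv2.phaseCorrelate(A,B))
    for M in(A,B):
        ys,xs=np.where(M<50); print(xs.mean()/3.333,ys.mean()/3.333,len(xs))
from bench import order
print(order.finish_job())
E
```

```text
1.4015238095238096 ((-0.09993634037829224, 0.07792132553270648), 0.6946045646410448)
15.445650655438824 7.916901709817346 1018
15.382725395275946 7.904311557916355 994
the job is handed in; nothing more can be done
None
```

The job is done and handed in at about 19.6 s of the 58 s allowed. The terminal strip now stands on the pin's side, and the pin is back home and locking the turntable.

**What I did**
1. I pulled the T-handle about 18–19 mm, turned it 90° and let go. A picture showed the pin parked and staying out by itself.
2. I took the crank clockwise through four notches, −120°, from 2.09 rad to 0. I did not feel the clicks one by one. I worked out the count from the start angle and the crank's measured end position.
3. I let go of the crank while the pin was still parked. The wrist view then showed the strip facing the pin.
4. I pulled the handle about 5 mm further, turned it back to level, followed the pin in and released it.

**Last checks**
- **Turntable:** the crank was within about 0.5° of the wanted notch when I let go. Afterwards the strip and crank showed in the pictures where the wanted notch puts them.
- **Pin:** before release, the force changed from a 7 N pull to a 5 N push within 0.4 mm, so the pin was at its stop. In the side view the bar stands within 0.1 pixel of where it was at the start.
- **Other things on the bench:** by eye, none of them moved in the scene and side pictures. I did not measure each one.
- **Forces:** the highest wrist force I read between moves was about 15 N.

**What went wrong:** one move call was refused because I left out some fields. Nothing moved, and I resent it complete. No final check failed.

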